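Stack the empty stack-nest tray over the paint pots

ROBOT

A 6-joint arm with a two-finger parallel gripper is mounted at the origin on the work surface. World frame = base frame: x ahead of the robot, y to its left, z up, the work surface at z = 0. Lengths are in m, angles in rad, forces in N, time in s.
With the tool pointing down it reaches from about 0.4 to 0.825 m from the base axis. Payload 7 kg.
Tool frame: the origin (TCP) lies midway between the tips of the shut fingers; the grasp point (between the pads) lies 19 mm behind it; z points along the fingers, y is the line along which they close (so a half turn about z gives the same grasp; the last joint's range is limited). The gripper opens to 88 mm and grips with 3 to 60 N. Pads are 19 mm wide; open, the fingers measure 130 mm over their backs; the gripper's body (78 mm by 193 mm) begins 47 mm behind the grasp point.
Start: joints at [1.422, 0.359, 0.012, 0, -1.224, -0.288], TCP at [0.286, 0.612, 0.227] pointing down, gripper open.
Joint ranges: [-3.07, 3.07], [-1.43, 2.12], [-1.02, 1.25], [-3.03, 1.67], [-3.05, -0], [-3.03, 3.03]. Speed limits (rad/s): [2.39, 2.39, 3.01, 3.14, 3.14, 3.14].

INTERFACE

Orientations are given as a 3x3 rotation matrix whose columns are the frame's x, y, z axes.
In Python, from plant import env, imaging gives the robot as it stands.
- The arm moves only by the tool servo_tool, never from a script. Its argument "motion" is a list of rows, each an object with "slide": the shift along the world's x, y, z in m, a list of three; "dr": the turn, a rotation vector about the world's x, y, z in degrees, a list of three; "jaw": the closure, from -1 (fully open) to 1 (shut). A call has 1 to 10 rows; each row shifts and turns the commanded pose from where the row before left it; what a row does not reach is not made up. A row lasts 1/10 s, in which the tool goes at most 50 mm and 8.59 degrees, less where a joint would pass 70% of its speed; a pose out of reach is approached as far as the arm can. A call with a gripper value outside its range is refused whole. The fingers move at their own pace and stop on an object; "squeeze" is the grip in N (left out, the last holds). Time passes only in rows, so rows that do not move let the fingers close. It gives the time, the measured TCP pose, the force, the opening and the grip force at its end, in the units of the state.
- env.get_state(): the state, without advancing time (a new reading comes with each control period).
- imaging.camera(name): name is "scene" or "top"; returns a dict with "img" (400x640x3 uint8, red, green, blue), "mtx" (3x3 intrinsics, pixels), "R" (3x3) and "t" (3): a world point X has camera coordinates R X + t. Camera axes: x right, y down, z forward; pixel columns grow to the right and rows downward; lengths in m; the calibration is good to about 2 mm. A picture is of the moment at which its call begins. There is no depth.
- env.close_job(): hands the job in; it is judged then, once.
The state is a dict: "time_s": time; "joints": joint angles; "joint_velocities": joint speeds; "joint_efforts": joint torques, N m; "position": TCP position; "tcp_rot": TCP orientation; "contact_force": force on the tool from outside, world axes, zero at the start; "ft_torque": the same for the moment, N m; "width": finger opening in m; "grasp_force": force on a finger pad.
Only numpy, scipy, OpenCV 4.12 (cv2) and the standard library are available. Lean on these libraries where they do the work, as an engineer would, in place of code of your own. Each camera call takes 0.05 s, during which the arm holds its last target. There are 200 camera calls.

TASK

Put the empty tray on top of the tray that holds the two paint pots, turned half round from the lower one so that it stacks above the pots instead of nesting down onto them. Pass its end pins tilted, end first, down through the gaps in the lower rim and slide them under the two hooks, then lower the other end until its pins drop into their notches and the tray sits level; let go. Leave the lower tray where it stands, its pots upright, and the other things on the table alone.

Things in the scene. Friction and masses are not known exactly. Their poses are not given: they have to be found in the camera images.
- tray: The empty loose white plastic tray, 0.15 to 0.31 kg, same shape as base_tray, starting within 1 rad of its yaw. Origin: centre of its underside; x along its length, y across, z up. 55 mm high; outside 164 x 44 mm at the bottom flaring evenly to 204 x 61 mm at the rim; walls 3 mm. Balanced at x = 0. Stub pins on its long sides, near the bottom, fit slots in the rim of a tray below.
- tray_grip (a point): Where to grip the tray, from above, across its y: midway between two upright flat pads outside its long sides, 62 mm apart, x from -22 to 22 mm, z from 41 to 55 mm (tray frame; this point 0, 0, 47 mm).
- tray_end_pins (a point): Midpoint between the tray's two end pins (tray frame -72, 0, 7.5 mm). All pins are steel, 7 mm in diameter, axis along y, and reach out to y = +-34 mm.
- tray_mid_pins (a point): Midpoint between the tray's two middle pins (tray frame 36, 0, 7.5 mm).
- base_tray: The lower tray with the two pots in it: same shape and frame as tray, 0.36 to 0.59 kg, loose; slides if pushed with a few N. Hooks at its +x end. Deep slots (x = -72 and 36 mm, floor z 31 mm) are for nesting, same way round, down onto the pots. Stacked instead, the upper tray is turned half round, x axes opposite, its origin 37 mm above this one, +-2.5 mm play along x.
- hook_gap (a point): Middle of the rim gaps of base_tray's hooked slots, at rim height (its frame 58, 0, 55 mm). Each long side's slot is open to the top for x 52 to 64 mm; its channel (z 41 to 50 mm) runs on under a 5 mm thick hook to x = 78 mm. The end pins go down here, then 14 mm towards +x.
- hook_seat (a point): On base_tray, where the midpoint of the upper tray's end pins rests under the hooks (its frame 72, 0, 44.5 mm).
- notch_seat (a point): On base_tray, where the midpoint of the upper tray's middle pins rests in two notches (its frame -36, 0, 44.5 mm; each x -42 to -30 mm, floor z 41 mm, open to the top). Until the end pins are under the hooks, the middle pins must be held above the 55 mm high rim: a tilt of about 0.2 rad.
- pot0: Small closed glass paint pot standing in base_tray, 32 mm diameter, 30 mm tall, origin at the centre of its underside, z up.
- pot1: The second such pot in base_tray.
- towel_roll: Bystander: upright paper towel roll, 110 mm diameter, 220 mm tall, origin under its centre.
- brush_case: Bystander: dusty pink brush case, 200 x 70 x 50 mm, origin under its centre.
- tall_jar: Bystander: jar with a white lid, 56 mm diameter, 85 mm tall, origin under its centre.

How it is judged:
By the outcome, as a careful person would: the job done as asked, in the order asked, and still so for the second after the job is handed in, with the robot touching nothing.
It also fails if it takes over 42 s, if anything falls off the work surface, if the arm or the gripper's body presses on something with over 40 N, if the wrist force passes 120 N, or if a joint passes its speed limit or range.

## Working session

There is one attempt and no reset: what is moved stays moved. The work goes in short steps, Python scripts to look and compute and a tool call to move; the robot and the scene stay as the last step left them, time stands still between calls to the robot, and variables do not carry over. Pictures are saved under pics/ and viewed, at most 10 in all, crops included, and the job is handed in when it is done.

Besides the shell and the picture viewer there is one more tool, called after ">>>" as name(argument=value, ...), one argument or row to a line, values as JSON. servo_tool: Moves the arm, as the interface text tells. Its arguments: {"type":"object","properties":{"motion":{"type":"array","items":{"type":"object","properties":{"slide":{"type":"array","items":{"type":"number"}},"dr":{"type":"array","items":{"type":"number"}},"jaw":{"type":"number"}}}},"squeeze":{"type":"number"}},"required":["motion"]}

```bash
ls; mkdir -p pics; python3 - <<'E'
from plant import env, imaging
import cv2,numpy as np
for n in ("scene","top"):
    c=imaging.camera(n); cv2.imwrite(f"pics/{n}0.png",c["img"][:,:,::-1]); np.savez(f"{n}0.npz",**c)
    print(n,c["mtx"].round(1).tolist(),c["R"].round(3).tolist(),c["t"].round(3).tolist())
s=env.get_state();print(s["time_s"],s["position"],np.array(s["tcp_rot"]).round(3).tolist(),s["width"])
E
```

```text
pics
scene [[465.2, 0.0, 319.9], [0.0, 465.2, 199.2], [0.0, 0.0, 1.0]] [[-0.2, 0.98, 0.012], [0.838, 0.177, -0.517], [-0.508, -0.093, -0.856]] [0.082, -0.408, 1.66]
top [[379.1, 0.0, 316.4], [0.0, 379.1, 198.8], [0.0, 0.0, 1.0]] [[-0.021, -1.0, -0.023], [-0.998, 0.022, -0.062], [0.062, 0.021, -0.998]] [0.053, 0.537, 1.118]
0.1 [0.285394   0.61123329 0.22573724] [[0.906, -0.423, -0.0], [-0.423, -0.906, -0.001], [0.0, 0.001, -1.0]] 0.08747561148054595
```

View pics/scene0.png

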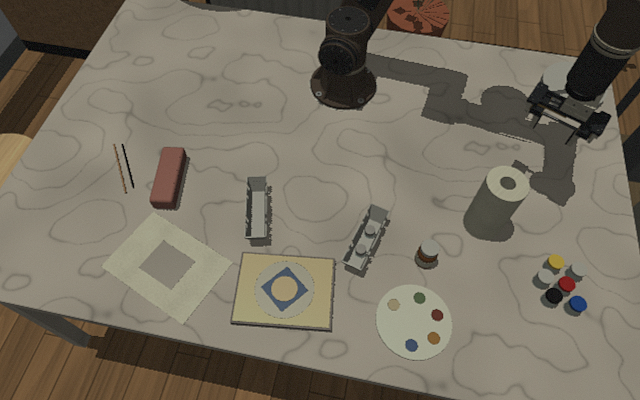

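View pics/top0.png

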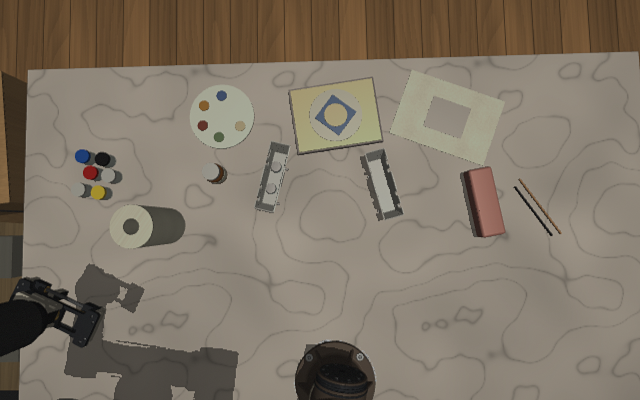

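The scene picture shows the empty tray at about (258,210) and the pot tray at (367,240). In the top picture they are at about (381,186) and (272,177). Next I zoom in on both.

```bash
python3 - <<'E'
import cv2,numpy as np
t=np.load("top0.npz")["img"][:,:,::-1]; s=np.load("scene0.npz")["img"][:,:,::-1]
a=cv2.resize(t[130:230,245:415],None,fx=4.7,fy=4.7,interpolation=cv2.INTER_CUBIC)
cv2.imwrite("pics/tz.png",a)
b=cv2.resize(s[165:285,235:400],None,fx=4.8,fy=4.8,interpolation=cv2.INTER_CUBIC)
cv2.imwrite("pics/sz.png",b)
E
```

```text
(no output)
```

View pics/tz.png

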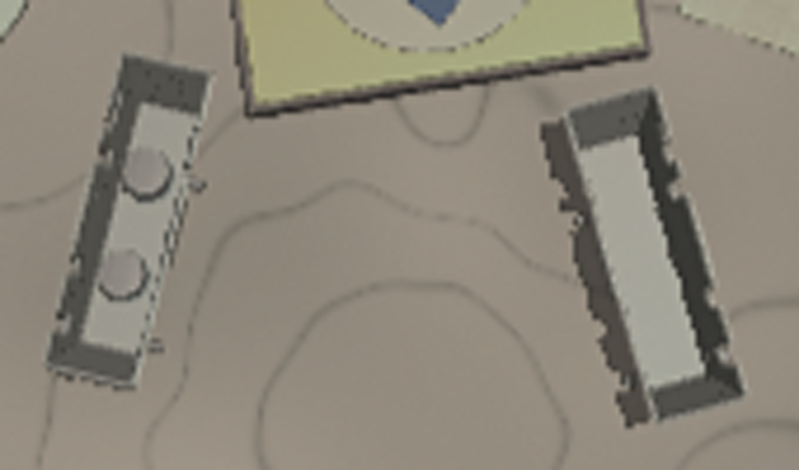

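View pics/sz.png

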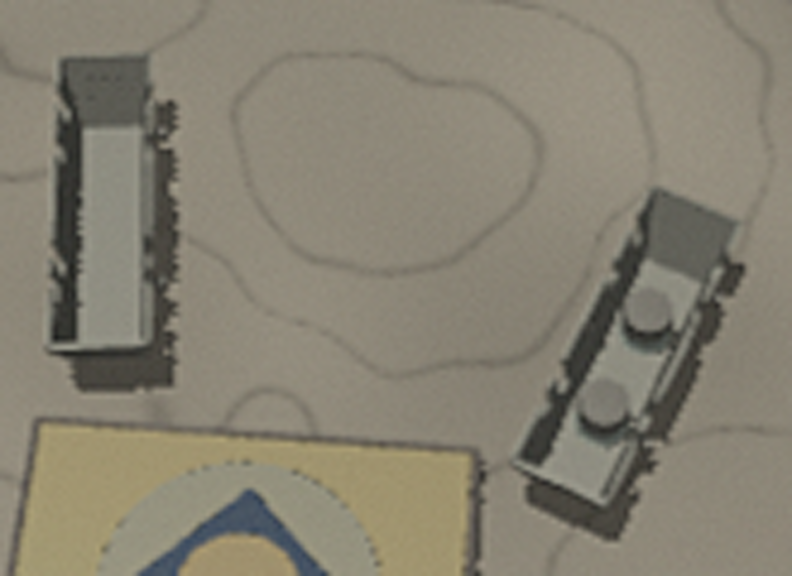

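Each tray's rim corners can be read in both crops. In the top crop, the base tray's pins show on its right side at (198,184) and (155,347). The near-end pin is 25 mm from the lower end, so base +x (the hooks) points away from the robot. The empty tray's +x points the same way.

```bash
cat > h.py <<'E'
import numpy as np, cv2
from scipy.optimize import least_squares
C={n:dict(np.load(f"{n}0.npz")) for n in("top","scene")}
def ray(n,p,z):
    c=C[n]; d=c["R"].T@np.linalg.inv(c["mtx"])@[p[0],p[1],1]; o=-c["R"].T@c["t"]
    return o+d*(z-o[2])/d[2]
def uncrop(p,f,o): return (np.array(p)+.5)/f-.5+np.array(o)
E
python3 - <<'E'
from h import *
D={"base":{"top":[(122,57),(212,73),(135,386),(48,368)],"scene":[(513,462),(604,505),(740,220),(655,187)]},
   "tray":{"top":[(567,112),(656,89),(743,394),(652,419)],"scene":[(47,350),(153,347),(150,55),(60,57)]}}
F={"top":(4.7,(245,130)),"scene":(4.8,(235,165))}
# scene picture: far end is at bottom; left in scene = -y
for k,v in D.items():
    for n,q in v.items():
        P=np.array([ray(n,uncrop(p,*F[n]),.055)[:2] for p in q])
        if n=="scene": P=P[[1,0,3,2]]
        c=P.mean(0); d=P[0]+P[1]-P[2]-P[3]
        print(k,n,c.round(4),"yaw",np.degrees(np.arctan2(d[1],d[0])).round(2),"L",np.linalg.norm(d/2).round(4),"W",np.linalg.norm((P[0]-P[1]+P[3]-P[2])/2).round(4))
E
```

```text
base top [0.6036 0.1679] yaw -14.39 L 0.1995 W 0.0561
base scene [0.6041 0.1694] yaw -14.83 L 0.2018 W 0.0551
tray top [ 0.5759 -0.1553] yaw 13.78 L 0.1957 W 0.0572
tray scene [ 0.5754 -0.1539] yaw 14.74 L 0.2025 W 0.0582
```

>>> servo_tool(
  motion=[
    {"slide":[0,0,0.05],"jaw":-1},
    {"slide":[0,0,0.05]},
    {"slide":[0.0145,-0.0383,0],"dr":[0,0,-7.04]},
    {"slide":[0.0145,-0.0383,0],"dr":[0,0,-7.04]},
    {"slide":[0.0145,-0.0383,0],"dr":[0,0,-7.04]},
    {"slide":[0.0145,-0.0383,0],"dr":[0,0,-7.04]},
    {"slide":[0.0145,-0.0383,0],"dr":[0,0,-7.04]},
    {"slide":[0.0145,-0.0383,0],"dr":[0,0,-7.04]},
    {"slide":[0.0145,-0.0383,0],"dr":[0,0,-7.04]},
    {"slide":[0.0145,-0.0383,0],"dr":[0,0,-7.04]},
  ],
)

```text
validation failed for argument at $.mo...
```

>>> servo_tool(
  motion=[
    {"slide":[0.0145,-0.0383,0],"dr":[0,0,-7.04]},
    {"slide":[0.0145,-0.0383,0],"dr":[0,0,-7.04]},
    {"slide":[0.0145,-0.0383,0],"dr":[0,0,-7.04]},
    {"slide":[0.0145,-0.0383,0],"dr":[0,0,-7.04]},
    {"slide":[0.0145,-0.0383,0],"dr":[0,0,-7.04]},
    {"slide":[0.0145,-0.0383,0],"dr":[0,0,-7.04]},
    {"slide":[0.0145,-0.0383,0],"dr":[0,0,-7.04]},
    {"slide":[0.0145,-0.0383,0],"dr":[0,0,-7.04]},
    {"slide":[0.0145,-0.0383,0],"dr":[0,0,-7.04]},
    {"slide":[0.0145,-0.0383,0],"dr":[0,0,-7.04]},
  ],
)

```text
validation failed for argument at $.mo...
```

>>> servo_tool(
  motion=[
    {"slide":[0.0145,-0.0383,0],"dr":[0,0,-7.04]},
    {"slide":[0.0145,-0.0383,0],"dr":[0,0,-7.04]},
    {"slide":[0,0,0]},
    {"slide":[0,0,0]},
  ],
)

```text
validation failed for argument at $.mo...
```

>>> servo_tool(
  motion=[
    {"slide":[0,0,0.05],"dr":[0,0,0],"jaw":-1},
    {"slide":[0,0,0.05],"dr":[0,0,0],"jaw":-1},
  ],
)

```text
time_s: 0.3
position: [0.2853, 0.6106, 0.3257]
tcp_rot: [[0.906, -0.423, -0.001], [-0.423, -0.906, -0.005], [0.001, 0.005, -1.0]]
contact_force: [-0.4, 1.4, 0.3]
width: 0.0878
grasp_force: 0.0
```

>>> servo_tool(
  motion=[
    {"slide":[0.0145,-0.0383,0],"dr":[0,0,-7.04],"jaw":-1},
    {"slide":[0.0145,-0.0383,0],"dr":[0,0,-7.04],"jaw":-1},
    {"slide":[0.0145,-0.0383,0],"dr":[0,0,-7.04],"jaw":-1},
    {"slide":[0.0145,-0.0383,0],"dr":[0,0,-7.04],"jaw":-1},
    {"slide":[0.0145,-0.0383,0],"dr":[0,0,-7.04],"jaw":-1},
    {"slide":[0.0145,-0.0383,0],"dr":[0,0,-7.04],"jaw":-1},
    {"slide":[0.0145,-0.0383,0],"dr":[0,0,-7.04],"jaw":-1},
    {"slide":[0.0145,-0.0383,0],"dr":[0,0,-7.04],"jaw":-1},
    {"slide":[0.0145,-0.0383,0],"dr":[0,0,-7.04],"jaw":-1},
    {"slide":[0.0145,-0.0383,0],"dr":[0,0,-7.04],"jaw":-1},
  ],
)

```text
time_s: 1.3
position: [0.4306, 0.2269, 0.3265]
tcp_rot: [[-0.099, -0.995, -0.0], [-0.995, 0.099, 0.0], [-0.0, 0.0, -1.0]]
contact_force: [0.5, 0.2, 0.3]
width: 0.0874
grasp_force: 0.0
```

>>> servo_tool(
  motion=[
    {"slide":[0.0145,-0.0383,0],"dr":[0,0,-7.04],"jaw":-1},
    {"slide":[0.0145,-0.0383,0],"dr":[0,0,-7.04],"jaw":-1},
    {"slide":[0.0145,-0.0383,0],"dr":[0,0,-7.04],"jaw":-1},
    {"slide":[0.0145,-0.0383,0],"dr":[0,0,-7.04],"jaw":-1},
    {"slide":[0.0145,-0.0383,0],"dr":[0,0,-7.04],"jaw":-1},
    {"slide":[0.0145,-0.0383,0],"dr":[0,0,-7.04],"jaw":-1},
    {"slide":[0.0145,-0.0383,0],"dr":[0,0,-7.04],"jaw":-1},
    {"slide":[0.0145,-0.0383,0],"dr":[0,0,-7.04],"jaw":-1},
    {"slide":[0.0145,-0.0383,0],"dr":[0,0,-7.04],"jaw":-1},
    {"slide":[0.0145,-0.0383,0],"dr":[0,0,-7.04],"jaw":-1},
  ],
)

```text
time_s: 2.3
position: [0.5757, -0.1561, 0.3262]
tcp_rot: [[-0.971, -0.24, -0.001], [-0.24, 0.971, 0.0], [0.0, 0.0, -1.0]]
contact_force: [0.5, 1.3, -0.1]
width: 0.0878
grasp_force: 0.0
```

>>> servo_tool(
  motion=[
    {"slide":[0,0.0015,-0.045],"dr":[0,0,0],"jaw":-1},
    {"slide":[0,0,-0.045],"dr":[0,0,0],"jaw":-1},
    {"slide":[0,0,-0.045],"dr":[0,0,0],"jaw":-1},
    {"slide":[0,0,-0.045],"dr":[0,0,0],"jaw":-1},
    {"slide":[0,0,-0.045],"dr":[0,0,0],"jaw":-1},
    {"slide":[0,0,-0.03],"dr":[0,0,0],"jaw":-1},
    {"slide":[0,0,-0.02],"dr":[0,0,0],"jaw":-1},
    {"slide":[0,0,-0.015],"dr":[0,0,0],"jaw":-1},
    {"slide":[0,0,-0.008],"dr":[0,0,0],"jaw":-1},
    {"slide":[0,0,0],"dr":[0,0,0],"jaw":-1},
  ],
)

```text
time_s: 3.3
position: [0.5747, -0.1529, 0.0274]
tcp_rot: [[-0.97, -0.245, -0.002], [-0.245, 0.97, 0.0], [0.002, 0.001, -1.0]]
contact_force: [-0.8, 0.2, -0.1]
width: 0.0878
grasp_force: 0.0
```

>>> servo_tool(
  motion=[
    {"slide":[0,0,0],"dr":[0,0,0],"jaw":1},
    {"slide":[0,0,0],"dr":[0,0,0],"jaw":1},
    {"slide":[0,0,0],"dr":[0,0,0],"jaw":1},
    {"slide":[0,0,0],"dr":[0,0,0],"jaw":1},
    {"slide":[0,0,0],"dr":[0,0,0],"jaw":1},
    {"slide":[0,0,0],"dr":[0,0,0],"jaw":1},
    {"slide":[0,0,0],"dr":[0,0,0],"jaw":1},
    {"slide":[0,0,0],"dr":[0,0,0],"jaw":1},
  ],
  squeeze=30,
)

```text
time_s: 4.1
position: [0.5761, -0.153, 0.0293]
tcp_rot: [[-0.97, -0.245, 0.001], [-0.245, 0.97, -0.0], [-0.001, -0.0, -1.0]]
contact_force: [-0.9, -0.2, 6.1]
width: 0.0618
grasp_force: 30.0
```

>>> servo_tool(
  motion=[
    {"slide":[0,0,0.01],"dr":[0,0,0],"jaw":1},
    {"slide":[0,0,0.02],"dr":[0,0,0],"jaw":1},
    {"slide":[0,0,0.03],"dr":[0,0,0],"jaw":1},
    {"slide":[0,0,0.03],"dr":[0,0,0],"jaw":1},
    {"slide":[0,0,0.03],"dr":[0,0,0],"jaw":1},
    {"slide":[0,0,0.02],"dr":[0,0,0],"jaw":1},
    {"slide":[0,0,0.01],"dr":[0,0,0],"jaw":1},
    {"slide":[0,0,0],"dr":[0,0,0],"jaw":1},
  ],
)

```text
time_s: 4.9
position: [0.576, -0.1529, 0.1798]
tcp_rot: [[-0.97, -0.245, 0.002], [-0.245, 0.97, 0.0], [-0.002, -0.0, -1.0]]
contact_force: [0.0, 0.7, -1.3]
width: 0.0617
grasp_force: 30.0
```

>>> servo_tool(
  motion=[
    {"slide":[0.001,0.0162,0],"dr":[0,0,7.56],"jaw":1},
    {"slide":[0.001,0.0162,0],"dr":[0,0,7.56],"jaw":1},
    {"slide":[0.001,0.0162,0],"dr":[0,0,7.56],"jaw":1},
    {"slide":[0.001,0.0162,0],"dr":[0,0,7.56],"jaw":1},
    {"slide":[0.001,0.0162,0],"dr":[0,0,7.56],"jaw":1},
    {"slide":[0.001,0.0162,0],"dr":[0,0,7.56],"jaw":1},
    {"slide":[0.001,0.0162,0],"dr":[0,0,7.56],"jaw":1},
    {"slide":[0.001,0.0162,0],"dr":[0,0,7.56],"jaw":1},
    {"slide":[0.001,0.0162,0],"dr":[0,0,7.56],"jaw":1},
    {"slide":[0.001,0.0162,0],"dr":[0,0,7.56],"jaw":1},
  ],
)

```text
time_s: 5.9
position: [0.5845, 0.0096, 0.1766]
tcp_rot: [[0.001, -1.0, -0.003], [-1.0, -0.001, -0.001], [0.001, 0.003, -1.0]]
contact_force: [-0.3, -0.5, -0.4]
width: 0.0621
grasp_force: 30.0
```

>>> servo_tool(
  motion=[
    {"slide":[0.001,0.0162,0],"dr":[0,0,7.56],"jaw":1},
    {"slide":[0.001,0.0162,0],"dr":[0,0,7.56],"jaw":1},
    {"slide":[0.001,0.0162,0],"dr":[0,0,7.56],"jaw":1},
    {"slide":[0.001,0.0162,0],"dr":[0,0,7.56],"jaw":1},
    {"slide":[0.001,0.0162,0],"dr":[0,0,7.56],"jaw":1},
    {"slide":[0.001,0.0162,0],"dr":[0,0,7.56],"jaw":1},
    {"slide":[0.001,0.0162,0],"dr":[0,0,7.56],"jaw":1},
    {"slide":[0.001,0.0162,0],"dr":[0,0,7.56],"jaw":1},
    {"slide":[0.001,0.0162,0],"dr":[0,0,7.56],"jaw":1},
    {"slide":[0.001,0.0162,0],"dr":[0,0,7.56],"jaw":1},
  ],
)

```text
time_s: 6.9
position: [0.5946, 0.1714, 0.1764]
tcp_rot: [[0.969, -0.248, -0.003], [-0.248, -0.969, -0.001], [-0.003, 0.002, -1.0]]
contact_force: [-1.0, -0.6, -1.3]
width: 0.0615
grasp_force: 30.0
```

>>> servo_tool(
  motion=[
    {"slide":[0,0,0],"dr":[1.01,3.87,0],"jaw":1},
    {"slide":[0,0,0],"dr":[1.01,3.87,0],"jaw":1},
    {"slide":[0,0,0],"dr":[1.01,3.87,0],"jaw":1},
    {"slide":[0,0,0],"dr":[0,0,0],"jaw":1},
    {"slide":[0,0,0],"dr":[0,0,0],"jaw":1},
  ],
)

```text
time_s: 7.4
position: [0.5953, 0.1706, 0.1765]
tcp_rot: [[0.946, -0.254, -0.203], [-0.249, -0.967, 0.051], [-0.209, 0.002, -0.978]]
contact_force: [-0.3, -0.5, -2.6]
width: 0.0617
grasp_force: 30.0
```

```bash
python3 - <<'E'
from plant import env, imaging
import cv2,numpy as np
P=[];F=[]
for n in ("scene","top")*4:
    c=imaging.camera(n); np.savez(f"{n}1.npz",**c); s=env.get_state(); P.append(s["position"]);F.append(s["contact_force"])
print(np.mean(P,0).round(4),np.std(P,0).round(4),np.mean(F,0).round(2),np.array(s["tcp_rot"]).round(3).tolist(),s["width"],s["time_s"])
t=np.load("top1.npz")["img"][:,:,::-1][120:240,215:345]; s=np.load("scene1.npz")["img"][:,:,::-1][140:290,310:440]
cv2.imwrite("pics/z1.png",np.hstack([cv2.resize(t,None,fx=3,fy=3,interpolation=cv2.INTER_CUBIC), cv2.resize(s[30:150],None,fx=3,fy=3,interpolation=cv2.INTER_CUBIC)]))
E
```

```text
[0.5951 0.1712 0.1785] [0.0001 0.0002 0.0006] [-0.35  0.42 -1.42] [[0.947, -0.252, -0.2], [-0.246, -0.968, 0.053], [-0.207, -0.0, -0.978]] 0.0616427473684209 7.8
```

View pics/z1.png

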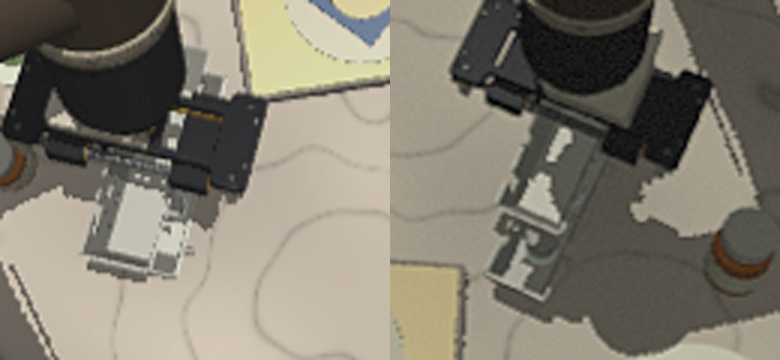

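The top crop shows the held tray's near end at about (85–185, 255–275). The scene crop shows its far rim edge at about (500,203)–(563,228), above the base tray's far end at about (490,285)–(545,300). I compare these with the positions predicted from the TCP.

```bash
python3 - <<'E'
from h import *
Rt=np.array([[0.947,-0.252,-0.2],[-0.246,-0.968,0.053],[-0.207,0,-0.978]]);p=np.array([.5951,.1712,.1785])
def proj(n,X):
    c=C[n]; v=c["mtx"]@(c["R"]@X+c["t"]); return v[:2]/v[2]
crop={"top":lambda q:(q-[215,120])*3,"scene":lambda q:(q-[310,170])*3+[390,0]}
for n in C:
  for u in(-102,102):
    for y in(-30.5,30.5):
      print(n,"held",u,y,crop[n](proj(n,p+Rt@[u/1e3,y/1e3,-.027])).round(1))
a=np.radians(-14.6);u_=np.array([np.cos(a),np.sin(a),0]);w=np.array([-u_[1],u_[0],0])
for n in C:
  for u in(-102,102):
    for y in(-30.5,30.5): print(n,"base",u,y,crop[n](proj(n,np.array([.604,.1686,.055])+u_*u/1e3+w*y/1e3)).round(1))
t=np.load("top1.npz")["img"][:,:,::-1][180:215,235:285]; s=np.load("scene1.npz")["img"][:,:,::-1][200:280,335:400]
cv2.imwrite("pics/z2.png",np.hstack([cv2.resize(t,(400,280),interpolation=cv2.INTER_CUBIC), cv2.resize(s,(390,480),interpolation=cv2.INTER_CUBIC)[200:480]]))
cv2.imwrite("pics/z2.png",np.vstack([cv2.resize(t,(700,490),interpolation=cv2.INTER_CUBIC)[:,:390].copy() if 0 else cv2.resize(t,(390,273),interpolation=cv2.INTER_CUBIC),cv2.resize(s,(390,480),interpolation=cv2.INTER_CUBIC)[150:477]]))
E
```

```text
top held -102 -30.5 [ 74.8 257.8]
top held -102 30.5 [147.1 275.1]
top held 102 -30.5 [141.8  35.1]
top held 102 30.5 [210.3  50.9]
scene held -102 -30.5 [657.5  21. ]
scene held -102 30.5 [591.1  -5.4]
scene held 102 -30.5 [560.5 233.8]
scene held 102 30.5 [491.8 203.5]
top base -102 -30.5 [176.1 278.6]
top base -102 30.5 [115. 264.]
top base 102 -30.5 [225.9  74.9]
top base 102 30.5 [165.3  60.8]
scene base -102 -30.5 [569.6  97.5]
scene base -102 30.5 [628.5 122. ]
scene base 102 -30.5 [480.7 272.8]
scene base 102 30.5 [543.2 301.1]
```

View pics/z2.png

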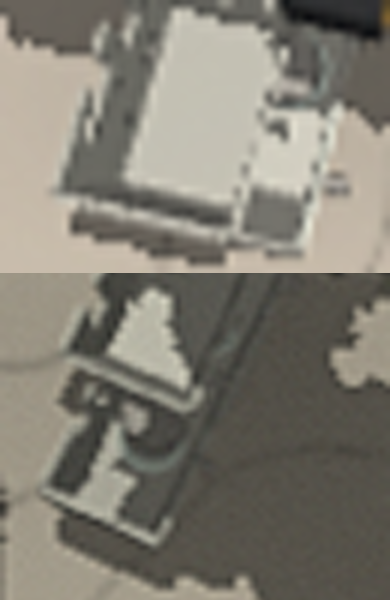

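>>> servo_tool(
  motion=[
    {"slide":[0.001,-0.0003,-0.03],"dr":[0,0,0],"jaw":1},
    {"slide":[0,0,-0.025],"dr":[0,0,0],"jaw":1},
    {"slide":[0,0,-0.015],"dr":[0,0,0],"jaw":1},
    {"slide":[0,0,-0.006],"dr":[0,0,0],"jaw":1},
    {"slide":[0,0,0],"dr":[0,0,0],"jaw":1},
    {"slide":[0,0,0],"dr":[0,0,0],"jaw":1},
  ],
)

```text
time_s: 8.4
position: [0.5973, 0.171, 0.1036]
tcp_rot: [[0.947, -0.252, -0.2], [-0.247, -0.968, 0.053], [-0.207, -0.001, -0.978]]
contact_force: [-0.4, -0.1, -0.8]
width: 0.0618
grasp_force: 30.0
```

```bash
cat > look.py <<'E'
import sys
from plant import env, imaging
import cv2,numpy as np
k=sys.argv[1]; P=[];F=[];A={}
for n in ("scene","top")*2:
    c=imaging.camera(n); A[n]=c["img"][:,:,::-1]; s=env.get_state(); P.append(s["position"]);F.append(s["contact_force"])
print(np.mean(P,0).round(4),np.mean(F,0).round(2),np.array(s["tcp_rot"]).round(3).tolist(),s["width"],s["time_s"])
t=A["top"][135:220,235:300]; s=A["scene"][190:280,330:400]
r=lambda im:cv2.resize(im,None,fx=5.5,fy=5.5,interpolation=cv2.INTER_CUBIC)
t=r(t);s=r(s);o=np.zeros((max(len(t),len(s)),t.shape[1]+s.shape[1],3),np.uint8);o[:len(t),:t.shape[1]]=t;o[:len(s),t.shape[1]:]=s
cv2.imwrite(f"pics/{k}.png",cv2.convertScaleAbs(o,alpha=1.3))
E
python3 look.py a1
```

```text
[0.5973 0.171  0.1038] [-0.36 -0.06 -1.37] [[0.947, -0.252, -0.2], [-0.247, -0.968, 0.053], [-0.207, -0.001, -0.978]] 0.061371935739298424 8.6
```

View pics/a1.png

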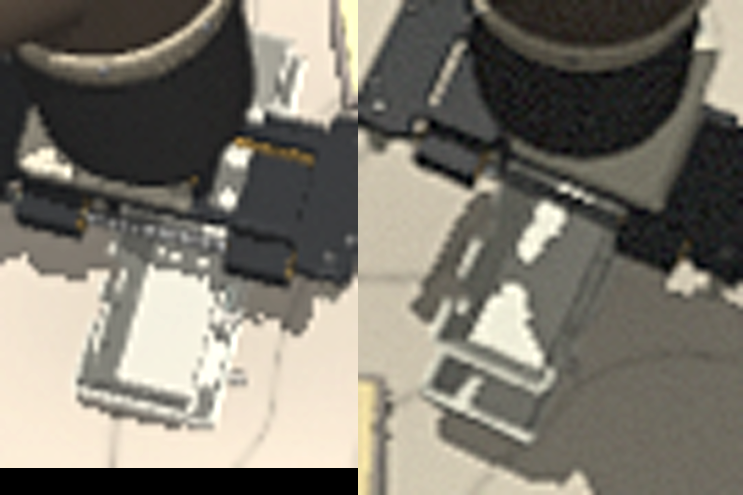

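In the scene half, the held tray's far rim runs (440,345)–(550,383) and the base's far rim (425,393)–(530,440). In the top half, the held near rim runs (80,390)–(193,412).

```bash
python3 - <<'E'
from h import *
a=np.radians(-14.6);u_=np.array([np.cos(a),np.sin(a)]);w=np.array([-u_[1],u_[0]])
def f(n,q,z):
    x0=358 if n=="scene" else 0; o=(330,190) if n=="scene" else (235,135)
    P=[ray(n,uncrop((x-x0,y),5.5,o),z)[:2]-[.604,.1686] for x,y in q]
    m=np.mean(P,0); return (m@u_*1e3).round(1),(m@w*1e3).round(1)
print("held far",f("scene",[(440,345),(550,383)],.1091))
print("base far",f("scene",[(425,393),(530,440)],.055))
print("held near",f("top",[(80,390),(193,412)],.1513))
print("base near right",f("top",[(215,425)],.055))
t=np.array([.5973,.171])-[.604,.1686]; c,s=.978,.207
for L in(102,-102): print("pred",L,(t@u_*1e3+L*c+27*s).round(1),(t@w*1e3).round(1))
E
```

```text
held far (np.float64(95.2), np.float64(3.8))
base far (np.float64(100.3), np.float64(1.2))
held near (np.float64(-96.3), np.float64(-3.5))
base near right (np.float64(-99.2), np.float64(-29.7))
pred 102 98.3 0.6
pred -102 -101.3 0.6
```

```bash
cat > rim.py <<'E'
from h import *
from plant import env, imaging
def line(n,A,q):
    """fit the bright rim line near the segment q (raw px); returns line dir angle, mid"""
    g=cv2.cvtColor(A,cv2.COLOR_RGB2GRAY).astype(np.float32); (x0,y0),(x1,y1)=q; X=[]
    for x in np.arange(np.ceil(x0+1),x1-1):
        y=y0+(y1-y0)*(x-x0)/(x1-x0); r=np.arange(int(round(y))-2,int(round(y))+3)
        v=g[r,int(x)]; w=np.clip(v-np.median(v),0,None)**2+1e-3; X.append((x,(r*w).sum()/w.sum()))
    X=np.array(X); k,b=np.polyfit(X[:,0],X[:,1],1); return k,b,np.std(X[:,1]-k*X[:,0]-b)
def yaw(n,k,b,q,zt):
    P=[ray(n,(x,k*x+b),zt)[:2] for x in(q[0][0],q[1][0])]; d=P[1]-P[0]; return np.degrees(np.arctan2(d[1],d[0])),(P[0]+P[1])/2
E
python3 - <<'E'
from rim import *
un=lambda q,n:[tuple(uncrop((x-(358 if n=="scene" else 0),y),5.5,(330,190) if n=="scene" else (235,135))) for x,y in q]
a={"scene":[],"top":[]}
for _ in range(3):
    for n in a: a[n].append(imaging.camera(n)["img"])
I={n:np.mean(v,0).astype(np.uint8) for n,v in a.items()}
for nm,n,q,z in[("held far","scene",[(440,345),(550,383)],.1091),("base far","scene",[(425,393),(530,440)],.055),("held near","top",[(80,390),(193,412)],.1513)]:
    q=un(q,n); k,b,s=line(n,I[n],q); y,m=yaw(n,k,b,q,z); print(nm,"across dir",y.round(2),"mid",m.round(4),"resid px",s.round(2))
q=[(x,y) for x,y in un([(0,0)],"top")]
# initial pictures: both ends of both trays
F={"top":(4.7,(245,130)),"scene":(4.8,(235,165))}
for nm,n,q in[("base far0","scene",[(513,462),(604,505)]),("base near0","top",[(48,368),(135,386)]),("tray far0","scene",[(47,350),(153,347)]),("tray near0","scene",[(60,57),(150,55)])]:
    q=[tuple(uncrop(p,*F[n])) for p in q]; k,b,s=line(n,C[n]["img"],q); y,m=yaw(n,k,b,q,.055); print(nm,y.round(2),m.round(4),s.round(2))
E
```

```text
held far across dir 80.4 mid [0.699  0.1486] resid px 0.8
base far across dir 75.88 mid [0.7004 0.1443] resid px 0.4
held near across dir -104.54 mid [0.5084 0.1896] resid px 0.11
base far0 79.52 [0.6988 0.1431] 0.41
base near0 -102.72 [0.5032 0.1927] 0.54
tray far0 108.13 [ 0.6695 -0.1292] 0.42
tray near0 103.16 [ 0.4715 -0.1814] 0.09
```

>>> servo_tool(
  motion=[
    {"slide":[-0.001,0.0003,0],"dr":[0,0,0],"jaw":1},
    {"slide":[0,0,-0.004],"dr":[0,0,0],"jaw":1},
    {"slide":[0,0,-0.004],"dr":[0,0,0],"jaw":1},
    {"slide":[0,0,-0.003],"dr":[0,0,0],"jaw":1},
    {"slide":[0,0,0],"dr":[0,0,0],"jaw":1},
  ],
)

```text
time_s: 9.4
position: [0.5951, 0.171, 0.0907]
tcp_rot: [[0.946, -0.253, -0.202], [-0.247, -0.968, 0.052], [-0.209, 0.001, -0.978]]
contact_force: [-0.6, -0.0, -1.6]
width: 0.0617
grasp_force: 30.0
```

>>> servo_tool(
  motion=[
    {"slide":[0,0,-0.002],"dr":[0,0,0],"jaw":1},
    {"slide":[0,0,-0.002],"dr":[0,0,0],"jaw":1},
    {"slide":[0,0,0],"dr":[0,0,0],"jaw":1},
  ],
)

```text
time_s: 9.7
position: [0.5954, 0.171, 0.0873]
tcp_rot: [[0.946, -0.253, -0.202], [-0.247, -0.968, 0.052], [-0.208, 0.0, -0.978]]
contact_force: [0.1, -0.8, -0.2]
width: 0.062
grasp_force: 30.0
```

>>> servo_tool(
  motion=[
    {"slide":[0,0,-0.002],"dr":[0,0,0],"jaw":1},
    {"slide":[0,0,-0.002],"dr":[0,0,0],"jaw":1},
    {"slide":[0,0,0],"dr":[0,0,0],"jaw":1},
  ],
)

```text
time_s: 10.0
position: [0.5953, 0.171, 0.0832]
tcp_rot: [[0.946, -0.253, -0.202], [-0.247, -0.968, 0.052], [-0.208, 0.0, -0.978]]
contact_force: [0.6, 0.2, -0.9]
width: 0.0619
grasp_force: 30.0
```

>>> servo_tool(
  motion=[
    {"slide":[0,0,-0.0015],"dr":[0,0,0],"jaw":1},
    {"slide":[0,0,0],"dr":[0,0,0],"jaw":1},
    {"slide":[0,0,0],"dr":[0,0,0],"jaw":1},
  ],
)

```text
time_s: 10.3
position: [0.5955, 0.1711, 0.0821]
tcp_rot: [[0.946, -0.253, -0.201], [-0.247, -0.968, 0.052], [-0.208, 0.0, -0.978]]
contact_force: [0.5, 0.2, -2.3]
width: 0.062
grasp_force: 30.0
```

```bash
python3 look.py a2
```

```text
[0.5956 0.1711 0.0821] [ 0.04  0.27 -1.88] [[0.946, -0.253, -0.201], [-0.247, -0.968, 0.053], [-0.208, -0.0, -0.978]] 0.06151683639073441 10.5
```

View pics/a2.png

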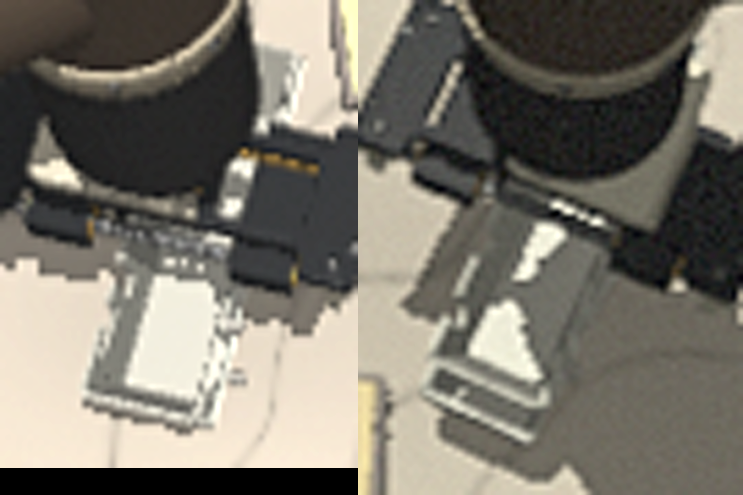

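The held tray's far rim is now at about (435,360)–(548,400), just above the base's far rim at about (425,395)–(532,440). There is no contact force, so the end pins went down through the gaps. Next I touch the channel floor.

>>> servo_tool(
  motion=[
    {"slide":[0,0,-0.0015],"dr":[0,0,0],"jaw":1},
    {"slide":[0,0,0],"dr":[0,0,0],"jaw":1},
  ],
)

```text
time_s: 10.7
position: [0.5955, 0.1711, 0.0806]
tcp_rot: [[0.946, -0.252, -0.201], [-0.247, -0.968, 0.052], [-0.208, 0.0, -0.978]]
contact_force: [-0.5, -0.5, 0.2]
width: 0.0615
grasp_force: 30.0
```

>>> servo_tool(
  motion=[
    {"slide":[0,0,-0.001],"dr":[0,0,0],"jaw":1},
    {"slide":[0,0,0],"dr":[0,0,0],"jaw":1},
  ],
)

```text
time_s: 10.9
position: [0.5954, 0.1712, 0.08]
tcp_rot: [[0.947, -0.252, -0.201], [-0.247, -0.968, 0.053], [-0.208, -0.0, -0.978]]
contact_force: [-2.6, -0.2, 4.9]
width: 0.062
grasp_force: 30.0
```

>>> servo_tool(
  motion=[
    {"slide":[0,0,0.001],"dr":[0,0,0],"jaw":1},
    {"slide":[0.0029,-0.00075,0],"dr":[0,0,0],"jaw":1},
    {"slide":[0.0029,-0.00075,0],"dr":[0,0,0],"jaw":1},
    {"slide":[0,0,0],"dr":[0,0,0],"jaw":1},
  ],
)

```text
time_s: 11.3
position: [0.6021, 0.1695, 0.0804]
tcp_rot: [[0.947, -0.253, -0.201], [-0.247, -0.968, 0.052], [-0.207, -0.0, -0.978]]
contact_force: [-0.7, -0.0, 1.4]
width: 0.0614
grasp_force: 30.0
```

>>> servo_tool(
  motion=[
    {"slide":[0.0024,-0.0006,0],"dr":[0,0,0],"jaw":1},
    {"slide":[0.0024,-0.0006,0],"dr":[0,0,0],"jaw":1},
    {"slide":[0,0,0],"dr":[0,0,0],"jaw":1},
  ],
)

```text
time_s: 11.6
position: [0.6067, 0.1683, 0.0805]
tcp_rot: [[0.947, -0.253, -0.201], [-0.247, -0.968, 0.052], [-0.207, -0.0, -0.978]]
contact_force: [-0.7, -0.7, 1.8]
width: 0.062
grasp_force: 30.0
```

>>> servo_tool(
  motion=[
    {"slide":[0.0012,-0.0003,0.0004],"dr":[0,0,0],"jaw":1},
    {"slide":[0.0013,-0.0003,0],"dr":[0,0,0],"jaw":1},
    {"slide":[0,0,0],"dr":[0,0,0],"jaw":1},
  ],
)

```text
time_s: 11.9
position: [0.609, 0.1677, 0.0808]
tcp_rot: [[0.946, -0.253, -0.201], [-0.247, -0.968, 0.052], [-0.208, -0.0, -0.978]]
contact_force: [-0.1, -0.3, -0.0]
width: 0.0613
grasp_force: 30.0
```

>>> servo_tool(
  motion=[
    {"slide":[0,0,0.001],"dr":[0,0,0],"jaw":1},
    {"slide":[0,0,0],"dr":[0,0,0],"jaw":1},
  ],
)

```text
time_s: 12.1
position: [0.6087, 0.1678, 0.0819]
tcp_rot: [[0.946, -0.253, -0.201], [-0.247, -0.968, 0.052], [-0.208, -0.0, -0.978]]
contact_force: [-0.1, -0.4, -1.3]
width: 0.062
grasp_force: 30.0
```

>>> servo_tool(
  motion=[
    {"slide":[0,0,0.0008],"dr":[0,0,0],"jaw":1},
    {"slide":[0,0,0],"dr":[0,0,0],"jaw":1},
  ],
)

```text
time_s: 12.3
position: [0.6086, 0.1678, 0.0827]
tcp_rot: [[0.946, -0.252, -0.201], [-0.247, -0.968, 0.052], [-0.208, 0.0, -0.978]]
contact_force: [0.7, -0.0, -1.1]
width: 0.0614
grasp_force: 30.0
```

>>> servo_tool(
  motion=[
    {"slide":[0,0,0.0007],"dr":[0,0,0],"jaw":1},
    {"slide":[0,0,0],"dr":[0,0,0],"jaw":1},
  ],
)

```text
time_s: 12.5
position: [0.6086, 0.1677, 0.0834]
tcp_rot: [[0.946, -0.253, -0.201], [-0.247, -0.968, 0.052], [-0.208, 0.0, -0.978]]
contact_force: [0.6, 0.5, -2.8]
width: 0.0619
grasp_force: 30.0
```

>>> servo_tool(
  motion=[
    {"slide":[0,0,0.0005],"dr":[0,0,0],"jaw":1},
    {"slide":[0,0,0],"dr":[0,0,0],"jaw":1},
  ],
)

```text
time_s: 12.7
position: [0.6087, 0.1678, 0.0838]
tcp_rot: [[0.946, -0.253, -0.201], [-0.247, -0.968, 0.052], [-0.208, 0.0, -0.978]]
contact_force: [0.6, -0.3, -4.3]
width: 0.062
grasp_force: 30.0
```

The hooks resist lifting, so the end pins are under them. I go back to mid-channel and lower the other end by turning about the end pins.

>>> servo_tool(
  motion=[
    {"slide":[0,0,-0.002],"dr":[0,0,0],"jaw":1},
    {"slide":[-0.0008,0.0002,-0.0024],"dr":[-0.51,-1.95,0],"jaw":1},
    {"slide":[-0.0008,0.0002,-0.0024],"dr":[-0.51,-1.95,0],"jaw":1},
    {"slide":[0,0,0],"dr":[0,0,0],"jaw":1},
  ],
)

```text
time_s: 13.1
position: [0.6061, 0.1684, 0.0773]
tcp_rot: [[0.958, -0.252, -0.134], [-0.249, -0.968, 0.035], [-0.138, 0.0, -0.99]]
contact_force: [0.1, 0.5, -2.1]
width: 0.0617
grasp_force: 30.0
```

>>> servo_tool(
  motion=[
    {"slide":[-0.0008,0.0002,-0.0024],"dr":[-0.51,-1.95,0],"jaw":1},
    {"slide":[-0.0008,0.0002,-0.0024],"dr":[-0.51,-1.95,0],"jaw":1},
    {"slide":[0,0,0],"dr":[0,0,0],"jaw":1},
  ],
)

```text
time_s: 13.4
position: [0.6046, 0.1687, 0.0725]
tcp_rot: [[0.965, -0.252, -0.067], [-0.251, -0.968, 0.017], [-0.069, 0.0, -0.998]]
contact_force: [-0.6, 0.2, -1.4]
width: 0.0616
grasp_force: 30.0
```

>>> servo_tool(
  motion=[
    {"slide":[-0.0004,0.0001,-0.0024],"dr":[-0.51,-1.95,0],"jaw":1},
    {"slide":[-0.0004,0.0001,-0.0024],"dr":[-0.5,-1.92,0],"jaw":1},
    {"slide":[0,0,0],"dr":[0,0,0],"jaw":1},
  ],
)

```text
time_s: 13.7
position: [0.6039, 0.1687, 0.0675]
tcp_rot: [[0.968, -0.252, -0.0], [-0.252, -0.968, -0.001], [-0.0, 0.001, -1.0]]
contact_force: [0.2, -0.1, -0.7]
width: 0.0617
grasp_force: 30.0
```

>>> servo_tool(
  motion=[
    {"slide":[0,0,-0.001],"dr":[0,0,0],"jaw":1},
    {"slide":[0,0,0],"dr":[0,0,0],"jaw":1},
  ],
)

```text
time_s: 13.9
position: [0.6049, 0.1688, 0.0666]
tcp_rot: [[0.967, -0.253, -0.0], [-0.253, -0.967, -0.0], [-0.0, 0.0, -1.0]]
contact_force: [-1.1, 0.9, -0.2]
width: 0.0614
grasp_force: 30.0
```

>>> servo_tool(
  motion=[
    {"slide":[0,0,-0.0008],"dr":[0,0,0],"jaw":1},
    {"slide":[0,0,0],"dr":[0,0,0],"jaw":1},
  ],
)

```text
time_s: 14.1
position: [0.6049, 0.1688, 0.0662]
tcp_rot: [[0.968, -0.253, 0.001], [-0.253, -0.968, -0.0], [0.001, 0.0, -1.0]]
contact_force: [-3.6, 1.0, 4.2]
width: 0.0617
grasp_force: 30.0
```

>>> servo_tool(
  motion=[
    {"slide":[0,0,-0.0006],"dr":[0,0,0],"jaw":1},
    {"slide":[0,0,0],"dr":[0,0,0],"jaw":1},
  ],
)

```text
time_s: 14.3
position: [0.6049, 0.1688, 0.066]
tcp_rot: [[0.968, -0.252, 0.001], [-0.252, -0.968, -0.0], [0.001, -0.0, -1.0]]
contact_force: [-5.2, 0.5, 7.5]
width: 0.0619
grasp_force: 30.0
```

>>> servo_tool(
  motion=[
    {"slide":[0,0,0.0006],"dr":[0,0,0],"jaw":1},
    {"slide":[0,0,0],"dr":[0,0,0],"jaw":1},
    {"slide":[0,0,0],"dr":[0,0,0],"jaw":1},
  ],
  squeeze=5,
)

```text
time_s: 14.6
position: [0.6049, 0.1689, 0.066]
tcp_rot: [[0.968, -0.252, 0.001], [-0.252, -0.968, -0.0], [0.001, -0.0, -1.0]]
contact_force: [-3.0, 1.0, 4.4]
width: 0.0616
grasp_force: 5.0
```

>>> servo_tool(
  motion=[
    {"slide":[0,0,0],"dr":[0,0,0],"jaw":-1},
    {"slide":[0,0,0],"dr":[0,0,0],"jaw":-1},
    {"slide":[0,0,0],"dr":[0,0,0],"jaw":-1},
    {"slide":[0,0,0],"dr":[0,0,0],"jaw":-1},
    {"slide":[0,0,0],"dr":[0,0,0],"jaw":-1},
    {"slide":[0,0,0],"dr":[0,0,0],"jaw":-1},
  ],
)

```text
time_s: 15.2
position: [0.6047, 0.1688, 0.0657]
tcp_rot: [[0.968, -0.253, 0.001], [-0.253, -0.968, -0.0], [0.001, 0.0, -1.0]]
contact_force: [0.1, -0.2, 0.6]
width: 0.0873
grasp_force: 0.0
```

>>> servo_tool(
  motion=[
    {"slide":[0,0,0.01],"dr":[0,0,0],"jaw":-1},
    {"slide":[0,0,0.03],"dr":[0,0,0],"jaw":-1},
    {"slide":[0,0,0.04],"dr":[0,0,0],"jaw":-1},
    {"slide":[0,0,0.045],"dr":[0,0,0],"jaw":-1},
    {"slide":[0,0,0.045],"dr":[0,0,0],"jaw":-1},
    {"slide":[0,-0.045,0],"dr":[0,0,0],"jaw":-1},
    {"slide":[0,-0.045,0],"dr":[0,0,0],"jaw":-1},
    {"slide":[0,-0.045,0],"dr":[0,0,0],"jaw":-1},
    {"slide":[0,-0.045,0],"dr":[0,0,0],"jaw":-1},
    {"slide":[0,-0.045,0],"dr":[0,0,0],"jaw":-1},
  ],
)

```text
time_s: 16.2
position: [0.6044, -0.0579, 0.237]
tcp_rot: [[0.968, -0.252, 0.002], [-0.252, -0.968, -0.0], [0.002, -0.0, -1.0]]
contact_force: [1.4, -0.3, 0.4]
width: 0.0876
grasp_force: 0.0
```

```bash
python3 look.py a3
```

```text
[ 0.6042 -0.06    0.2367] [ 0.29 -0.1   0.41] [[0.967, -0.255, 0.002], [-0.255, -0.967, -0.0], [0.002, -0.0, -1.0]] 0.08737810028969362 16.4
```

View pics/a3.png

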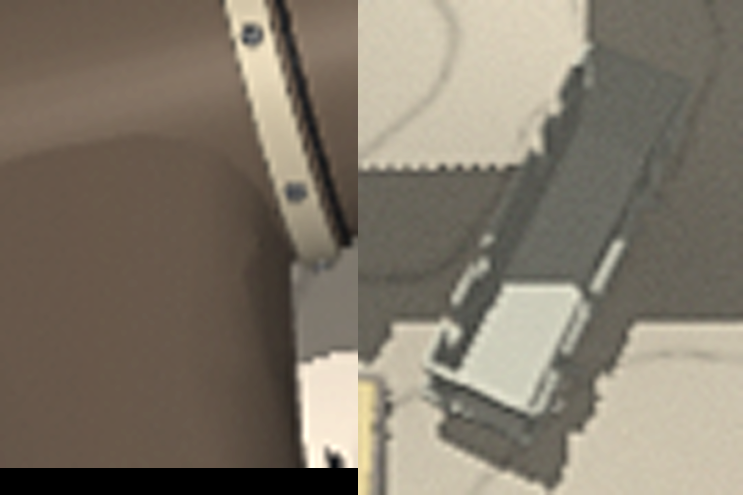

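The stacked tray's rim corners are at (590,45), (690,80), (540,412) and (430,365). I check that it sits level and that the lower tray is still in place.

```bash
python3 - <<'E'
from h import *
q=[(590,45),(690,80),(540,412),(430,365)]
P=np.array([ray("scene",uncrop((x-358,y),5.5,(330,190)),.092)[:2] for x,y in q])
d=P[2]+P[3]-P[0]-P[1];print(P.mean(0).round(4),np.linalg.norm(d/2).round(4),np.degrees(np.arctan2(d[1],d[0])).round(2),"W",np.linalg.norm((P[1]-P[0]+P[2]-P[3])/2).round(4))
for z in (.055,):
    m=np.mean([ray("scene",uncrop((x-358,y),5.5,(330,190)),z)[:2] for x,y in[(428,392),(530,440)]],0);print("base far mid",m.round(4))
E
```

```text
[0.6057 0.1697] 0.1997 -13.9 W 0.0551
base far mid [0.701  0.1452]
```

```bash
python3 -c "
from plant import env
print(env.close_job())"
```

```text
the job is handed in; nothing more can be done
None
```

The empty tray is stacked half-turned on the pot tray, end pins under the hooks and middle pins in their notches; it measured level, the lower tray did not visibly move, and I handed the job in at about 16 s, though I got no verdict back and could not see the pots under the upper tray.

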